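Size a loose burner ring on the cone gauge and spark-test its burner

ROBOT

A 6-joint arm with a two-finger parallel gripper is mounted at the origin on the work surface. World frame = base frame: x ahead of the robot, y to its left, z up, the work surface at z = 0. Lengths are in m, angles in rad, forces in N, time in s.
With the tool pointing down it reaches from about 0.25 to 0.775 m from the base axis. Payload 8.9 kg.
Tool frame: the origin (TCP) lies on the front face of the gripper's body, between the roots of the fingers; the fingertips stand 73 mm ahead of it and the grasp point (between the pads) lies grip_point_offset ahead of it (grip_point_offset is the distance from the TCP to the grasp point, in m); z points along the fingers, y is the line along which they close (so a half turn about z gives the same grasp; the last joint's range is limited). The gripper opens to 85 mm and grips with 20 to 120 N. Pads are 22 mm wide; open, the fingers measure 114 mm over their backs; the gripper's body (76 mm by 85 mm) begins 54 mm behind the grasp point. The pads swing forward as they close: fully open they stand 13 mm farther back than shut.
Start: joints at [-0.139, 0.291, -0.153, 1.127, 0, 1.431], TCP at [0.525, 0, 0.304] pointing down, gripper open.
Joint ranges: [-2.52, 2.52], [-0.91, 1.74], [-1.3, 1.37], [-1.96, 2.02], [-1.52, 1.47], [-3.14, 3.14]. Speed limits (rad/s): [2.22, 2.22, 2.79, 3.14, 3.14, 3.14].

INTERFACE

Orientations are given as a 3x3 rotation matrix whose columns are the frame's x, y, z axes.
In Python, from rig import state, camera, sign_off, grip_point_offset gives the robot as it stands. The module is installed in compiled form; this text tells all that it offers.
- The arm moves only by the shell command python3 -m crank 'ROWS' [OPENING] [FORCE]. ROWS is JSON, a list of rows, each a list of 4 numbers: the shift along the tool's x, y, z normalised to -1 to 1, where 1 is 25 cm, then the turn about the tool's z normalised to -1 to 1, where 1 is 45 degrees. A call has 1 to 10 rows; each row is the pose to reach, as a shift and turn from the pose commanded when the call began, along the tool's axes at that moment; what a row does not reach only later rows make up. A row lasts 1/10 s, in which the tool goes at most 50 mm and 8.59 degrees, less where a joint would pass 70% of its speed; a pose out of reach is approached as far as the arm can. A call with a number of a shift or a turn outside -1 to 1 is refused whole. A call with a gripper value outside its range is refused whole. OPENING is the gripper's target within -1 to 1 (shut at 1, half-way at 0, fully open at -1), set as the call begins (- or left out, the last holds). The fingers move at their own pace and stop on an object; FORCE is the grip in N (left out, the last holds). Time passes only in rows, so rows that repeat a pose let the fingers close. It gives the time, the measured TCP pose, the force, the opening and the grip force at its end, in the units of the state.
- state(): the state, without advancing time (a new reading comes with each control period).
- camera(name): name is "scene" or "side" or "wrist"; returns a dict with "image" (480x640x3 uint8, red, green, blue), "z_map" (480x640 float32, m along the optical axis (not along the pixel's ray), 0 where there is no reading), "mtx" (3x3 intrinsics, pixels), "rvec" (rotation vector, rad) and "tvec" (3), from world to camera coordinates, as OpenCV has them. Camera axes: x right, y down, z forward; pixel columns grow to the right and rows downward; lengths in m; the calibration is good to about 2 mm. A picture is of the moment at which its call begins.
- sign_off(): hands the job in; it is judged then, once.
The state is a dict: "t": time; "joint_positions": joint angles; "joint_velocities": joint speeds; "joint_torque": joint torques, N m; "tool_pos": TCP position; "tcp_rot": TCP orientation; "contact_force": force on the tool from outside, world axes, zero at the start; "wrist_torque": the same for the moment, N m; "finger_gap": finger opening in m; "grasp_force": force on a finger pad.
Only numpy, scipy, OpenCV 4.12 (cv2) and the standard library are available. Lean on these libraries where they do the work, as an engineer would, in place of code of your own. Each camera call takes 0.05 s, during which the arm holds its last target. There are 200 camera calls.

TASK

Find out which burner the brass ring on the white plate belongs to: slide it down the leaning cone gauge, keeping hold of it until it stops squarely on a step, then let go and read the colour of the step it rests on. Then slide the stove's child-lock shutter by its orange fin fully open, away from the robot, and press the igniter button of that same colour all the way down, pressing no other. Leave the ring seated on the gauge, the shutter open, and the spare rings, the plate and everything else where they are.

Things in the scene. Friction and masses are not known exactly. Their poses are not given: they have to be found in the camera images.
- ring_small: brass burner ring lying flat, outer diameter 60 mm, height 12 mm, bore diameter 27.4 mm, about 220 g; origin at the centre of its underside, z along its axis. One of the three rings (which one varies) lies alone on the plate, the two others are spares on the dark board.
- ring_medium: brass burner ring lying flat, outer diameter 60 mm, height 12 mm, bore diameter 36 mm, about 180 g; origin at the centre of its underside, z along its axis. One of the three rings (which one varies) lies alone on the plate, the two others are spares on the dark board.
- ring_large: brass burner ring lying flat, outer diameter 60 mm, height 12 mm, bore diameter 44.6 mm, about 130 g; origin at the centre of its underside, z along its axis. One of the three rings (which one varies) lies alone on the plate, the two others are spares on the dark board.
- plate: loose white ceramic plate; origin at the centre of its underside. Flat inside of 176 mm diameter, 10 mm above the table; rim 200 mm in diameter rising to 16 mm. The ring to be sized lies flat on it, up to 18 mm off centre.
- board: dark wooden board 110 x 190 x 10 mm (x, y, z), fixed, origin at the centre of its underside; carries the two spare rings, at 45 mm either side of its centre along its y.
- gauge: fixed steel base plate of the cone gauge, 150 x 110 x 14 mm (x, y, z), origin at the centre of its underside; it carries the leaning mandrel.
- mandrel: fixed stepped tapered mandrel, leaning 30 degrees from vertical towards the gauge's -x. Origin on its axis at the top face of the red step, 95 mm above the table; z along the axis to the narrow end, y level. A ring passes the steps narrower than its bore and stops on the first wider one, on a flat shoulder at z 0 (red), 12 (yellow) or 24 mm (blue), where its underside then lies.
- step_red (a point): centre of the shoulder of the red step (mandrel z 0). The red step is 52 mm in diameter, 12 mm high; below it a 34 mm column runs down to the base.
- step_yellow (a point): centre of the shoulder of the yellow step (mandrel z 12 mm). The yellow step is 12 mm high, 42.2 mm in diameter at its foot, 39.6 at its shoulder.
- step_blue (a point): centre of the shoulder of the blue step (mandrel z 24 mm). The blue step is 12 mm high, 33.6 mm in diameter at its foot, 31 at its shoulder. Above it bare steel, 25 mm in diameter narrowing to 22.4 at z 36, then a cone from 22 to 12 mm, the narrow end, at z 42 mm.
- stove_ledge (a point): point on the flat front ledge of the fixed steel stove, 65 mm above the table, straight under the yellow button; axes are the stove's: x away from the robot side, z up. From here the ledge runs x -22 to 78 mm, y +-240; behind it a deck 85 mm high to x 338, with a gas grate up to 117 mm (x above 75, y 25 to 215). Two knobs 44 mm wide, 90 mm high, at x 28, y +-190 mm.
- lock (a joint): child-lock shutter of the stove: 0 = shut, covering all three buttons; 0.044 m = fully open. It slides along the stove's +x (away from the robot), stays where it is left, rubs with about 2 N. Starts within 6 mm of shut.
- lock_fin (a point): centre of the top of the orange fin on the white shutter, moves with it. Fin 24 x 12 x 20 mm (stove x, y, z), top 103 mm above the table; shutter plate 36 x 140 mm (x, y) centred under it, upper side 20 mm below this point. Straight above the yellow button when shut. Fixed rails 8 mm wide, up to 84 mm high, along x at y +-75 mm of stove_ledge.
- ign_blue (a joint): travel of the blue igniter button: 0 = up, 0.006 m = fully down (about 5 N, spring return).
- ign_blue_top (a point): centre of the top face of the blue igniter button, 22 mm in diameter, 75 mm above the table, 10 mm above the ledge, at x 0, y +45 mm of stove_ledge; pressed straight down.
- ign_yellow (a joint): travel of the yellow igniter button: 0 = up, 0.006 m = fully down (about 5 N, spring return).
- ign_yellow_top (a point): centre of the top face of the yellow igniter button, 22 mm in diameter, 75 mm above the table, 10 mm above the ledge, at x 0, y 0 mm of stove_ledge; pressed straight down.
- ign_red (a joint): travel of the red igniter button: 0 = up, 0.006 m = fully down (about 5 N, spring return).
- ign_red_top (a point): centre of the top face of the red igniter button, 22 mm in diameter, 75 mm above the table, 10 mm above the ledge, at x 0, y -45 mm of stove_ledge; pressed straight down.
- bowl: stainless bowl, 190 mm in diameter, 75 mm high, bystander; origin under its centre.
- scoop: clear plastic scoop, tray 100 x 70 x 45 mm centred on its origin with a 110 mm handle towards its -x, bystander.
- opener: steel can opener about 190 mm long along its x, 40 mm high, lying flat, bystander.
Not all that is in view belongs to the job. Of the things that look like the plate, take the one that is farthest to the robot's left at the start. Leave any brown look-alike of the gauge alone.

How it is judged:
By the outcome, as a careful person would: the job done as asked, in the order asked, and still so for the second after the job is handed in, with the robot touching nothing.
It also fails if it takes over 67 s, if anything falls off the work surface, if the arm or the gripper's body presses on something with over 40 N, if the wrist force passes 120 N, or if a joint passes its speed limit or range.

## Working session

There is one attempt and no reset: what is moved stays moved. The work goes in short steps, Python scripts to look and compute and a shell command to move; the robot and the scene stay as the last step left them, time stands still between calls to the robot, and variables do not carry over. Pictures are saved under pics/ and viewed, at most 13 in all, crops included, and the job is handed in when it is done.

```bash
mkdir -p pics
cat > h.py <<'E'
import numpy as np, cv2
from rig import state, camera, sign_off, grip_point_offset
def grab(n):
    c=camera(n); np.savez(f'{n}.npz',**c); return c
def load(n): return dict(np.load(f'{n}.npz'))
def world(c,u,v,z=None):
    """pixel -> world via depth map, or via plane at world height z"""
    R,_=cv2.Rodrigues(c['rvec']); t=c['tvec'].reshape(3)
    r=np.linalg.inv(c['mtx'])@[u,v,1]; o=-R.T@t; d=R.T@r
    if z is None:
        s=c['z_map'][int(round(v)),int(round(u))]
    else: s=(z-o[2])/d[2]
    return o+s*d
def proj(c,p):
    return cv2.projectPoints(np.array(p,float).reshape(-1,3),c['rvec'],c['tvec'],c['mtx'],None)[0].reshape(-1,2)
def save(name,im): cv2.imwrite(f'pics/{name}.png',cv2.cvtColor(im,cv2.COLOR_RGB2BGR))
E
python3 - <<'E'
from h import *
a=grab('scene');b=grab('side');w=grab('wrist')
save('scene0',a['image']);
save('sw0',np.vstack([cv2.resize(b['image'],(400,300)),cv2.resize(w['image'],(400,300))]))
save('side0',b['image'])
print(state(),grip_point_offset)
for c in(a,b,w):
    R=cv2.Rodrigues(c['rvec'])[0];print(-R.T@c['tvec'].reshape(3),R[2])
E
```

```text
{'t': 0.15, 'joint_positions': array([-1.39293323e-01,  2.91147258e-01, -1.53903332e-01,  1.12667589e+00,
       -1.92402988e-05,  1.43151167e+00]), 'joint_velocities': array([-0.00089116, -0.00107157,  0.00079355, -0.00029413,  0.00039199,
       -0.00098831]), 'joint_torque': array([ 1.43475558e-03, -5.37369597e+01,  3.31521606e+01,  1.14745408e-02,
       -1.60248046e-04, -2.47105180e-05]), 'tool_pos': array([5.24769237e-01, 3.47985339e-05, 3.03484589e-01]), 'tcp_rot': array([[ 8.70801425e-06,  9.99999573e-01, -9.23818870e-04],
       [ 9.99999994e-01, -8.60631272e-06,  1.10092090e-04],
       [ 1.10084092e-04, -9.23819823e-04, -9.99999567e-01]]), 'contact_force': array([-0.37311778, -0.09048732, -0.7753887 ]), 'wrist_torque': array([-0.01841501,  0.03164999, -0.0228002 ]), 'grasp_force': 0.0, 'finger_gap': 0.08559580188268756} 0.0539
[ 1.62076967 -0.34662561  1.45606112] [-0.61207012  0.20598989 -0.76350399]
[0.13068444 0.93118624 0.83725363] [ 0.31800019 -0.73836207 -0.59472458]
[0.52463018 0.07730413 0.37345944] [-0.00200315 -0.30218024 -0.9532487 ]
```

View pics/scene0.png

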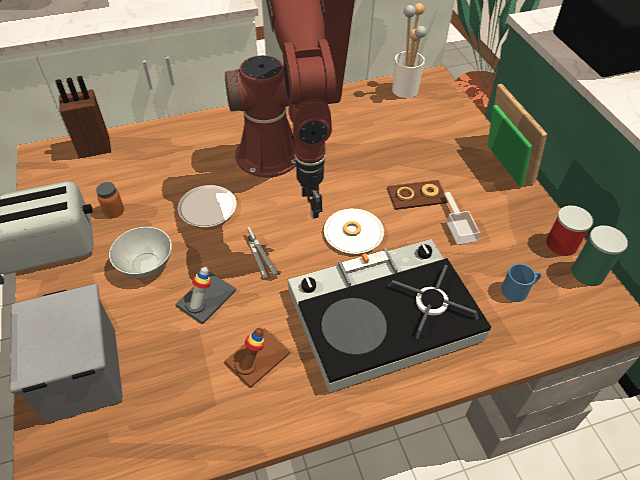

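View pics/side0.png

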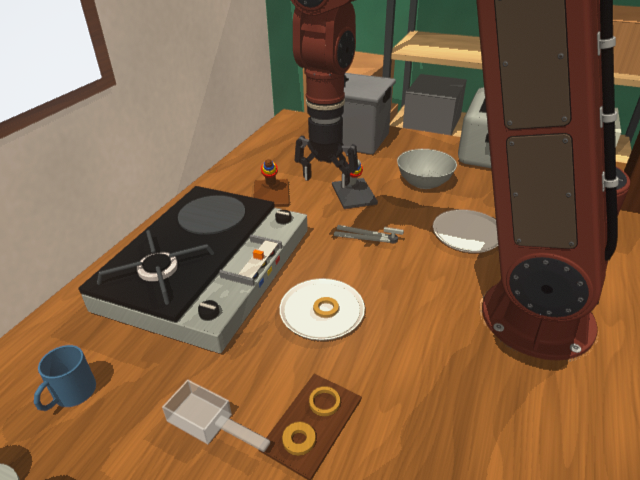

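Candidates, with scene pixels:
- **Plates:** (353,231) has a ring on it and is on image right, which is the robot's left. (207,206) is an empty look-alike on the robot's right. I choose (353,231).
- **Gauges:** grey base at (205,297), brown look-alike at (257,356). I choose the grey one.
- **Rings:** the plate ring is at (352,229). The spares on the board are at (405,193) and (430,190), and I leave those.

Next is a close crop of the chosen items.

Run:
```python
from h import *
a=load('scene');b=load('side')
def crop(c,u,v,w,h,k): return cv2.resize(c['image'][v-h//2:v+h//2,u-w//2:u+w//2],None,fx=k,fy=k,interpolation=cv2.INTER_CUBIC)
top=np.hstack([crop(a,205,293,80,60,5),crop(a,357,245,80,60,5)])
bot=np.hstack([crop(b,262,256,80,60,5),crop(b,322,306,80,60,5)])
save('crops',np.vstack([top,bot]))
for n,c,u,v in [('base',a,222,290),('tip',a,205,269),('plate',a,335,235),('fin',a,366,259),('plate s',b,300,310),('fin s',b,259,254),('fakeplate',a,207,206),('knobA',a,309,285),('knobB',a,425,250),('bowl',a,140,253),('opener',a,262,255)]:
    print(n,world(c,u,v).round(4))
```

```text
base [ 0.5716 -0.2995  0.0152]
tip [ 0.5703 -0.3345  0.1332]
plate [0.4647 0.1023 0.0103]
fin [0.658  0.1299 0.1053]
plate s [0.5123 0.1903 0.0091]
fin s [0.6393 0.1401 0.1015]
fakeplate [ 0.2025 -0.2747  0.0074]
knobA [ 0.6858 -0.0575  0.0895]
knobB [0.6726 0.3182 0.0942]
bowl [ 0.3444 -0.5197  0.0095]
opener [ 0.4717 -0.1485  0.0088]
```

View pics/crops.png

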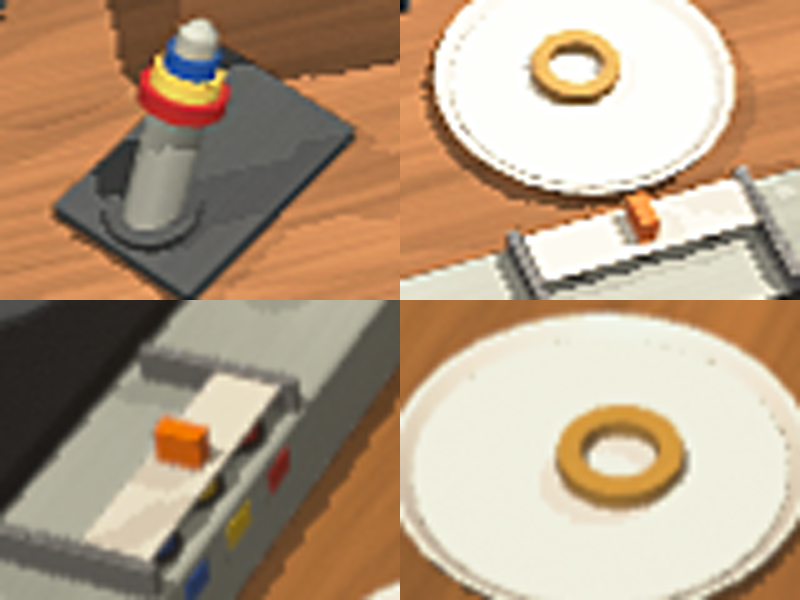

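The crops confirm the choice. The plate ring has its bore centre at scene (352,228) and side (326,305). The grey gauge's base corners in the scene are about (176,305.5), (203,322) and (235.5,289), with the tip at (205,267). The orange fin top is at scene (365,255) and side (258,251).

```bash
cat >> h.py <<'E'
def tri(c1,p1,c2,p2):
    P=[c['mtx']@np.hstack([cv2.Rodrigues(c['rvec'])[0],c['tvec'].reshape(3,1)]) for c in(c1,c2)]
    X=cv2.triangulatePoints(P[0],P[1],np.array(p1,float).reshape(2,1),np.array(p2,float).reshape(2,1))[:,0]; return X[:3]/X[3]
def cloud(c):
    v,u=np.mgrid[0:480,0:640]; R=cv2.Rodrigues(c['rvec'])[0]
    X=(np.linalg.inv(c['mtx'])@np.stack([u.ravel(),v.ravel(),np.ones(u.size)]))*c['z_map'].ravel()
    return (R.T@(X-c['tvec'].reshape(3,1))).T.reshape(480,640,3)
def ang(v): return np.degrees(np.arctan2(v[1],v[0]))
def hsv(c): return cv2.cvtColor(c['image'],cv2.COLOR_RGB2HSV).astype(int)
E
python3 - <<'E'
from h import *
a=load('scene');b=load('side')
L,B,Rr=[world(a,*p,0.014) for p in((176,305),(203,321.),(235.6,288.7))]
print('base',L,B,Rr,np.linalg.norm(L-B),np.linalg.norm(Rr-B),ang(L-B),ang(Rr-B),'ctr',(L+Rr)/2)
print('ring tri',tri(a,(352,228),b,(326,305.4)),'fin',tri(a,(365,255.3),b,(258.4,251)))
for n,c,(u,v) in(('a',a,(352,229)),('b',b,(326,306))):
    P=cloud(c);H=hsv(c);m=np.zeros((480,640),bool);m[v-18:v+18,u-20:u+20]=1
    m&=(H[...,0]>10)&(H[...,0]<30)&(H[...,1]>100)&(P[...,2]>.018); Q=P[m];print(n,len(Q),Q.mean(0),np.percentile(Q[:,2],[5,50,95]))
    (cx,cy),r=cv2.minEnclosingCircle(Q[:,:2].astype(np.float32));print(cx,cy,r)
for n,c,(u,v) in(('a',a,(365,257)),('b',b,(258,254))):
    P=cloud(c);H=hsv(c);m=np.zeros((480,640),bool);m[v-12:v+12,u-12:u+12]=1
    m&=(H[...,0]<14)&(H[...,1]>200)&(P[...,2]>.099);Q=P[m];print('fin',n,len(Q),Q.mean(0))
P=cloud(a);H=hsv(a)
m=(P[...,2]>.045)&(P[...,2]<.075)&(abs(P[...,0]-.66)<.08)&(abs(P[...,1]-.13)<.26)
Q=P[m];x=[];
for y in np.arange(-.08,.34,.02):
    s=Q[abs(Q[:,1]-y)<.01]
    if len(s)>3:x.append((s[:,0].min(),y))
print('ledge front',np.round(x,3).tolist()); 
for k,(lo,hi) in dict(red=(170,180),yel=(22,35),blu=(100,125)).items():
    mm=(P[...,2]>.08)&(abs(P[...,0]-.57)<.06)&(abs(P[...,1]+.33)<.06)&(H[...,0]>=lo)&(H[...,0]<=hi)&(H[...,1]>120);Q=P[mm];print(k,len(Q),Q.mean(0) if len(Q) else 0)
E
```

```text
base [ 0.58234255 -0.44134879  0.014     ] [ 0.66224241 -0.37531598  0.014     ] [ 0.57872096 -0.25899993  0.014     ] 0.10365480816122528 0.14319656309860393 -140.42815117432963 125.68046556698525 ctr [ 0.58053176 -0.35017436  0.014     ]
ring tri [0.45868186 0.16331295 0.01847418] fin [0.64377353 0.132887   0.10437911]
a 116 [0.4610105  0.16229875 0.02197186] [0.01856397 0.02184834 0.02684799]
0.4590688943862915 0.1599382907152176 0.03190385177731514
b 283 [0.45515906 0.17171063 0.02539686] [0.0190998  0.02270834 0.02538516]
0.30038487911224365 0.5352781414985657 0.4308452606201172
fin a 4 [0.6509675  0.1274432  0.10016538]
fin b 19 [0.64329179 0.13904246 0.10170916]
ledge front [[0.622, -0.08], [0.624, -0.06], [0.623, -0.04], [0.623, -0.02], [0.62, 0.0], [0.622, 0.02], [0.62, 0.04], [0.623, 0.06], [0.637, 0.08], [0.627, 0.1], [0.651, 0.12], [0.65, 0.14], [0.644, 0.16], [0.65, 0.18], [0.642, 0.2], [0.62, 0.22], [0.615, 0.24], [0.613, 0.26], [0.611, 0.28], [0.616, 0.3], [0.614, 0.32]]
red 10 [ 0.587042  -0.3651711  0.1046909]
yel 54 [ 0.58714813 -0.35180661  0.10858951]
blu 42 [ 0.57944284 -0.34528851  0.1167345 ]
```

```bash
python3 -m crank '[[0.644,-0.258,0.5,0],[0.644,-0.258,0.5,0],[0.644,-0.258,0.5,0],[0.644,-0.258,0.5,0],[0.644,-0.258,0.5,0],[0.644,-0.258,0.5,0],[0.644,-0.258,0.5,0],[0.644,-0.258,0.5,0]]' -1
python3 - <<'E'
from h import *
w=grab('wrist');save('wr1',w['image'])
P=cloud(w);H=hsv(w)
m=(H[...,0]>10)&(H[...,0]<30)&(H[...,1]>100)&(np.hypot(P[...,0]-.46,P[...,1]-.161)<.045)
n,l,s,_=cv2.connectedComponentsWithStats(m.astype(np.uint8));m=l==1+s[1:,4].argmax();Q=P[m];T=Q[Q[:,2]>np.median(Q[:,2])-.003];print(len(Q),np.median(Q[:,2]),cv2.minEnclosingCircle(T[:,:2].astype(np.float32)))
cs,_=cv2.findContours(m.astype(np.uint8),cv2.RETR_CCOMP,cv2.CHAIN_APPROX_NONE)
for c in cs:
    if len(c)>40:
        q=np.array([world(w,*p[0],.022)[:2] for p in c],np.float32);print(cv2.fitEllipse(q),cv2.fitEllipse(c))
E
```

```text
t: 0.95
tool_pos: [0.4618, 0.1602, 0.1799]
tcp_rot: [[0.001, 1.0, 0.002], [1.0, -0.001, 0.0], [0.0, 0.002, -1.0]]
contact_force: [-0.3, 0.0, 0.3]
finger_gap: 0.0852
grasp_force: 0.0
4906 0.02190155976915551 ((0.4568730890750885, 0.16765789687633514), 0.029787058010697365)
((0.4570382833480835, 0.16850699484348297), (0.057991594076156616, 0.05966008082032204), 170.00595092773438) ((310.0432434082031, 229.11009216308594), (94.19864654541016, 95.71440124511719), 83.59242248535156)
((0.45709821581840515, 0.16934801638126373), (0.032997243106365204, 0.0350838229060173), 84.75788879394531) ((310.1195983886719, 229.0161590576172), (52.183563232421875, 57.912445068359375), 94.45848083496094)
```

View pics/wr1.png

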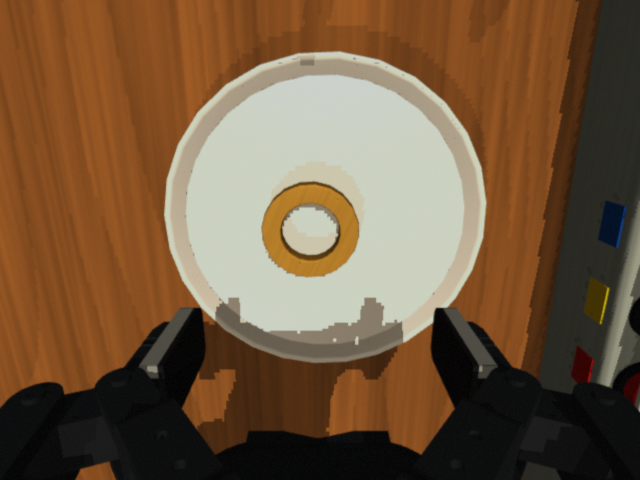

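The wrist view shows the ring at (310,229), standing alone on the plate with a bore of about 35 mm. It is 5 mm nearer the robot and 8 mm further left than the TCP, so I descend and grasp.

```bash
python3 -m crank '[[0.031,-0.019,0.15,0],[0.031,-0.019,0.25,0],[0.031,-0.019,0.32,0],[0.031,-0.019,0.368,0],[0.031,-0.019,0.368,0],[0.031,-0.019,0.368,0]]' -1 && python3 -m crank '[[0,0,0,0],[0,0,0,0],[0,0,0,0],[0,0,0,0],[0,0,0,0],[0,0,0,0],[0,0,0,0],[0,0,0,0]]' 0.5 30
```

```text
t: 1.6
tool_pos: [0.4565, 0.1683, 0.0875]
tcp_rot: [[0.001, 1.0, 0.001], [1.0, -0.001, 0.0], [0.0, 0.001, -1.0]]
contact_force: [0.0, -0.3, -0.5]
finger_gap: 0.0852
grasp_force: 0.0
t: 2.4
tool_pos: [0.4567, 0.1688, 0.0884]
tcp_rot: [[-0.0, 1.0, 0.002], [1.0, 0.0, 0.0], [0.0, 0.002, -1.0]]
contact_force: [-1.9, -2.0, 12.8]
finger_gap: 0.0569
grasp_force: 29.1
```

```bash
python3 -m crank '[[0,0,-0.02,0],[0,0,-0.1,0],[0,0,-0.25,0],[0,0,-0.4,0],[0,0,-0.4,0]]'
python3 - <<'E'
from h import *
w=grab('wrist');s=grab('side');save('wr2',np.hstack([w['image'][140:480,140:540],cv2.resize(s['image'][220:350,250:400],(392,340))]))
P=cloud(w);H=hsv(w)
m=(H[...,0]>10)&(H[...,0]<30)&(H[...,1]>100)&(np.hypot(P[...,0]-.457,P[...,1]-.168)<.05)&(P[...,2]>.06)
Q=P[m];print(len(Q),np.percentile(Q,[2,50,98],axis=0))
E
```

```text
t: 2.9
tool_pos: [0.4582, 0.1693, 0.1915]
tcp_rot: [[-0.0, 1.0, 0.008], [1.0, 0.0, 0.002], [0.002, 0.008, -1.0]]
contact_force: [0.3, -0.0, -2.5]
finger_gap: 0.0564
grasp_force: 32.7
12697 [[0.43005761 0.14201289 0.11575245]
 [0.45851144 0.17092196 0.12453554]
 [0.48630292 0.19721927 0.19153846]]
```

View pics/wr2.png

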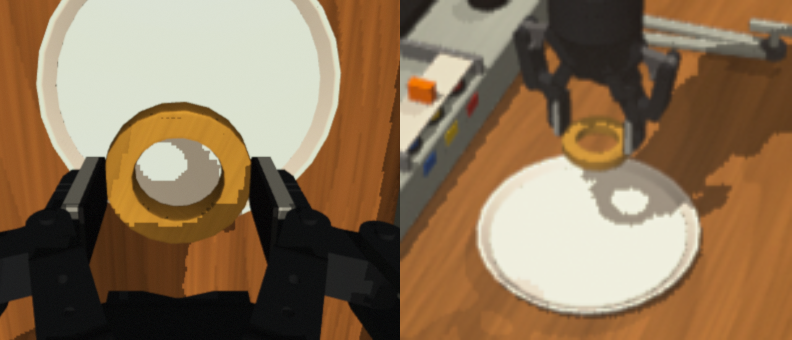

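The ring is held level and centred, but only by its upper edge at the fingertips. I'll set it back on the plate and regrasp about 5 mm lower.

```bash
python3 -m crank '[[0,0,0.18,0],[0,0,0.3,0],[0,0,0.37,0],[0,0,0.4,0],[0,0,0.4,0],[0,0,0.4,0]]' && python3 -m crank '[[0,0,0,0],[0,0,0,0],[0,0,0,0],[0,0,0,0],[0,0,0.02,0],[0,0,0.02,0],[0,0,0.02,0]]' -0.7 && python3 -m crank '[[0,0,0,0],[0,0,0,0],[0,0,0,0],[0,0,0,0],[0,0,0,0],[0,0,0,0],[0,0,0,0]]' 0.5 25 && python3 -m crank '[[0,0,-0.02,0],[0,0,-0.1,0],[0,0,-0.25,0],[0,0,-0.4,0],[0,0,-0.4,0],[0,0,-0.4,0]]'
```

```text
t: 3.6
tool_pos: [0.4548, 0.1686, 0.0859]
tcp_rot: [[-0.0, 1.0, -0.002], [1.0, 0.0, -0.0], [-0.0, -0.002, -1.0]]
contact_force: [0.5, -0.3, -1.4]
finger_gap: 0.0566
grasp_force: 63.3
t: 4.3
tool_pos: [0.4556, 0.1687, 0.0817]
tcp_rot: [[0.0, 1.0, -0.001], [1.0, -0.0, -0.0], [-0.0, -0.001, -1.0]]
contact_force: [-1.0, 0.1, 0.6]
finger_gap: 0.0728
grasp_force: 0.0
t: 5.0
tool_pos: [0.4557, 0.1688, 0.0823]
tcp_rot: [[-0.0, 1.0, 0.0], [1.0, 0.0, 0.0], [0.0, 0.0, -1.0]]
contact_force: [-2.4, -0.0, 6.4]
finger_gap: 0.0588
grasp_force: 25.5
t: 5.6
tool_pos: [0.4561, 0.1688, 0.1825]
tcp_rot: [[-0.0, 1.0, 0.002], [1.0, 0.0, 0.0], [0.0, 0.002, -1.0]]
contact_force: [0.0, 1.0, -2.6]
finger_gap: 0.0589
grasp_force: 27.9
```

```bash
python3 -m crank '[[-0.15,0.02,-0.2,0],[-0.35,0.05,-0.3,0],[-0.6,0.088,-0.3,0],[-0.8,0.088,-0.3,0],[-1,0.088,-0.3,0],[-1,0.088,-0.3,0]]' && python3 -m crank '[[-0.2,0.088,0,-0.19],[-0.4,0.088,0,-0.38],[-0.64,0.088,0,-0.57],[-0.64,0.088,0,-0.75],[-0.64,0.088,0,-0.83],[-0.64,0.088,0,-0.83],[-0.64,0.088,0,-0.83],[-0.64,0.088,0,-0.83]]'
python3 - <<'E'
from h import *
w=grab('wrist');b=grab('side');a=grab('scene')
save('wr3',np.hstack([cv2.resize(w['image'],(400,300)),cv2.resize(b['image'][160:220,320:400],(400,300),interpolation=cv2.INTER_CUBIC)]))
P=cloud(w);H=hsv(w)
Q=P[(P[...,2]>.009)&(P[...,2]<.019)&(H[...,1]<70)&(abs(P[...,0]-.6)<.15)&(abs(P[...,1]+.36)<.15)]
r=cv2.minAreaRect(Q[:,:2].astype(np.float32));print('base rect',r,len(Q))
for k,(lo,hi) in dict(red=(170,180),yel=(22,35),blu=(100,125)).items():
    for n,c in(('w',w),('a',a),('b',b)):
        p=cloud(c);h=hsv(c);m=(p[...,2]>.08)&(np.hypot(p[...,0]-.575,p[...,1]+.35)<.06)&(h[...,0]>=lo)&(h[...,0]<=hi)&(h[...,1]>110);Q=p[m];
        if len(Q):print(k,n,len(Q),Q.mean(0),Q.min(0),Q.max(0))
E
```

```text
t: 6.2
tool_pos: [0.477, -0.0842, 0.2554]
tcp_rot: [[0.002, 1.0, -0.002], [1.0, -0.002, -0.0], [-0.0, -0.002, -1.0]]
contact_force: [1.4, 0.3, -2.1]
finger_gap: 0.0586
grasp_force: 28.6
t: 7.0
tool_pos: [0.4996, -0.2405, 0.2563]
tcp_rot: [[-0.606, 0.796, -0.001], [0.796, 0.606, 0.001], [0.001, -0.0, -1.0]]
contact_force: [0.2, 0.3, -1.2]
finger_gap: 0.0589
grasp_force: 28.6
base rect ((0.5740759372711182, -0.34649327397346497), (0.10810631513595581, 0.14779362082481384), 36.77892303466797) 6058
red a 10 [ 0.58668307 -0.36333863  0.10294988] [ 0.56125494 -0.37623134  0.09774808] [ 0.59878533 -0.3473019   0.10955297]
yel w 471 [ 0.56910481 -0.33865235  0.10176679] [ 0.55309575 -0.35939325  0.09094289] [ 0.59034276 -0.32416758  0.11084112]
yel a 55 [ 0.58739108 -0.35205675  0.10910947] [ 0.56715808 -0.36656907  0.09597812] [ 0.59697274 -0.33217114  0.12398427]
yel b 36 [ 0.5714165  -0.33292188  0.09885404] [ 0.55250187 -0.34451791  0.08897359] [ 0.59438905 -0.32322416  0.10901993]
blu w 569 [ 0.56484796 -0.33281107  0.11044602] [ 0.55333643 -0.35038214  0.09928415] [ 0.58228533 -0.32340788  0.1199872 ]
blu a 44 [ 0.57944135 -0.34491391  0.11675613] [ 0.56002446 -0.35769976  0.10782734] [ 0.58722823 -0.32876109  0.12726807]
blu b 23 [ 0.569582   -0.32922181  0.11119338] [ 0.55601277 -0.33616414  0.10441936] [ 0.58181676 -0.32024225  0.12047252]
```

View pics/wr3.png

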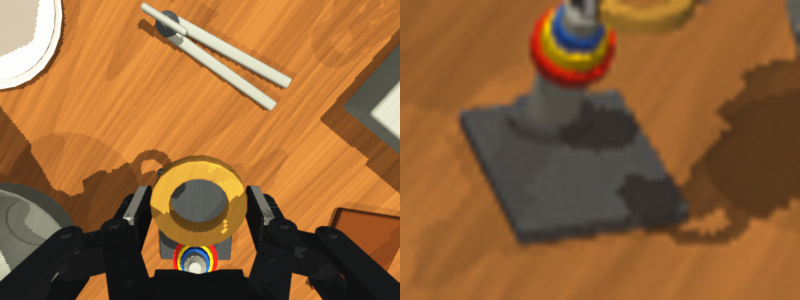

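The wrist view shows the mandrel with its tip at about (195,268) of the half-size picture, straight below the held ring in the image. The base's yaw matches the tool. I'll fit the mandrel model to the depth points.

```bash
cat > fit.py <<'E'
from h import *
from scipy.optimize import least_squares
prof=[(-.09,.017,-.012,.017),(-.012,.026,0,.026),(0,.0211,.012,.0198),(.012,.0168,.024,.0155),(.024,.0125,.036,.0112),(.036,.011,.042,.006)]
sh=[(-.012,.017,.026),(0,.0198,.026),(.012,.0155,.0211),(.024,.0125,.0168),(.042,0,.006)]
segs=[((r0,s0),(r1,s1)) for s0,r0,s1,r1 in prof]+[((ra,s),(rb,s)) for s,ra,rb in sh]
A=np.array([s[0] for s in segs]);D=np.array([s[1] for s in segs])-A
def dist(p,Q):
    x,y,z,psi=p;d=np.array([.5*np.cos(psi),.5*np.sin(psi),np.sqrt(.75)])
    q=Q-[x,y,z];s=q@d;rho=np.linalg.norm(q-np.outer(s,d),axis=1);X=np.stack([rho,s],1)[:,None]
    t=np.clip(((X-A)*D).sum(2)/(D**2).sum(1),0,1)
    return np.linalg.norm(X-A-t[...,None]*D,axis=2).min(1)
for names in(['wrist'],['scene'],['side'],['wrist','scene','side']):
    Qs=[]
    for n in names:
        c=load(n);P=cloud(c);m=(P[...,2]>.035)&(P[...,2]<.145)&(np.hypot(P[...,0]-.585,P[...,1]+.36)<.085);Qs.append(P[m])
    Q=np.vstack(Qs)
    r=least_squares(dist,[.585,-.36,.095,np.radians(127)],args=(Q,),loss='soft_l1',f_scale=.002,x_scale=[.01,.01,.01,.1])
    print(names,len(Q),r.x[:3].round(4),np.degrees(r.x[3]).round(1),np.median(abs(r.fun)).round(4))
E
python3 fit.py
```

```text
['wrist'] 2803 [ 0.5755 -0.348   0.095 ] 126.1 0.0003
['scene'] 476 [ 0.576  -0.3519  0.0957] 126.0 0.0015
['side'] 280 [ 0.5752 -0.3488  0.0967] 126.2 0.0012
['wrist', 'scene', 'side'] 3559 [ 0.5743 -0.3476  0.108 ] 125.7 0.0011
```

Run:
```python
from h import *
w=load('wrist');s=state();R=s['tcp_rot'];t=s['tool_pos'];P=cloud(w);H=hsv(w)
p=(P-t)@R
m=(H[...,0]>10)&(H[...,0]<30)&(H[...,1]>90)&(np.linalg.norm(p[...,:2],axis=2)<.045)&(p[...,2]>.03)&(p[...,2]<.1)
q=p[m];print(len(q),np.percentile(q[:,2],[2,25,50,75,98]));T=q[abs(q[:,2]-np.median(q[:,2]))<.003]
h=cv2.convexHull((T[:,:2]*1e4).astype(np.float32));print(cv2.minEnclosingCircle(h),T.min(0),T.max(0))
A=np.c_[T[:,:2],np.ones(len(T))];print('tilt',np.linalg.lstsq(A,T[:,2],rcond=None)[0])
O=np.array([.5755,-.348,.095]);psi=np.radians(126.1);d=np.array([.5*np.cos(psi),.5*np.sin(psi),.75**.5])
k=np.array([0,0,.066])  # pivot in tool frame
for sv in(.075,.05,.018): print(sv,(R.T@(O+sv*d-t)-k)/.25)
print('d tool',R.T@d)
```

```text
13531 [0.05958126 0.06078953 0.06127767 0.0620116  0.07024584]
((67.92018127441406, -4.7704315185546875), 421.61602783203125) [-0.03084302 -0.04263858  0.05828933] [0.02919907 0.04168449 0.06427172]
tilt [-1.49879413e-05  1.58602013e-03  6.12498321e-02]
0.075 [-0.37493019 -0.01637676  0.12348575]
0.05 [-0.42493067 -0.0174646   0.21008118]
0.018 [-0.48893129 -0.01885703  0.32092333]
d tool [ 0.50000485  0.01087839 -0.86595428]
```

```bash
python3 -m crank '[[-0.15,-0.006,0,0.027],[-0.3,-0.016,0,0.027],[-0.372,-0.016,0.06,0.027],[-0.372,-0.016,0.119,0.027],[-0.372,-0.016,0.119,0.027],[-0.372,-0.016,0.119,0.027],[-0.372,-0.016,0.119,0.027]]' && python3 fit.py >/dev/null; python3 -m crank '[[-0.01,0,0.0173,0],[-0.02,0,0.0346,0],[-0.03,0,0.052,0],[-0.04,0,0.0693,0],[-0.05,0,0.0866,0],[-0.05,0,0.0866,0],[-0.05,0,0.0866,0]]'
```

```text
t: 7.85
tool_pos: [0.5532, -0.3173, 0.2282]
tcp_rot: [[-0.59, 0.807, 0.001], [0.807, 0.59, -0.001], [-0.001, 0.0, -1.0]]
contact_force: [0.0, -0.1, -1.5]
finger_gap: 0.0587
grasp_force: 28.6
t: 8.55
tool_pos: [0.5603, -0.3277, 0.2053]
tcp_rot: [[-0.59, 0.808, -0.0], [0.808, 0.59, 0.0], [0.0, -0.0, -1.0]]
contact_force: [0.7, 0.1, -1.6]
finger_gap: 0.0584
grasp_force: 28.6
```

```bash
python3 -m crank '[[-0.004,0,0.007,0],[-0.008,0,0.0139,0],[-0.012,0,0.0208,0],[-0.016,0,0.0277,0],[-0.02,0,0.0346,0],[-0.024,0,0.0416,0],[-0.028,0,0.0485,0],[-0.032,0,0.0554,0],[-0.032,0,0.0554,0]]' && python3 -m crank '[[-0.003,0,0.0052,0],[-0.006,0,0.0104,0],[-0.009,0,0.0156,0],[-0.012,0,0.0208,0],[-0.012,0,0.0208,0]]'
```

```text
t: 9.45
tool_pos: [0.5653, -0.3345, 0.1916]
tcp_rot: [[-0.59, 0.808, 0.0], [0.808, 0.59, -0.0], [-0.001, 0.0, -1.0]]
contact_force: [1.6, -1.3, -0.2]
finger_gap: 0.0586
grasp_force: 28.7
t: 9.95
tool_pos: [0.5671, -0.3368, 0.1864]
tcp_rot: [[-0.59, 0.808, 0.0], [0.808, 0.59, -0.0], [-0.001, 0.0, -1.0]]
contact_force: [0.7, -2.0, -0.5]
finger_gap: 0.0588
grasp_force: 28.8
```

```bash
python3 -m crank '[[-0.003,0,0.0052,0],[-0.006,0,0.0104,0],[-0.009,0,0.0156,0],[-0.012,0,0.0208,0],[-0.012,0,0.0208,0]]' && python3 -m crank '[[-0.003,0,0.0052,0],[-0.006,0,0.0104,0],[-0.009,0,0.0156,0],[-0.012,0,0.0208,0],[-0.012,0,0.0208,0]]'
python3 - <<'E'
from h import *
w=grab('wrist');b=grab('side');a=grab('scene')
f=lambda i:cv2.resize(i,(266,300),interpolation=cv2.INTER_CUBIC)
save('p4',np.hstack([f(w['image'][240:480,210:423]),f(a['image'][245:305,180:233]),f(b['image'][140:200,330:383])]))
s=state();P=cloud(w);H=hsv(w);p=(P-s['tool_pos'])@s['tcp_rot']
m=(H[...,0]>10)&(H[...,0]<30)&(H[...,1]>90)&(np.linalg.norm(p[...,:2],axis=2)<.036)&(p[...,2]>.03)&(p[...,2]<.1)
T=p[m];A=np.c_[T[:,:2],np.ones(len(T))];k=np.linalg.lstsq(A,T[:,2],rcond=None)[0];print(len(T),k,np.degrees(np.arctan(k[:2])))
E
```

```text
t: 10.45
tool_pos: [0.5681, -0.338, 0.1807]
tcp_rot: [[-0.59, 0.807, -0.002], [0.807, 0.59, 0.002], [0.003, 0.0, -1.0]]
contact_force: [-1.5, 4.8, 3.1]
finger_gap: 0.059
grasp_force: 29.1
t: 10.95
tool_pos: [0.5692, -0.3395, 0.1761]
tcp_rot: [[-0.59, 0.807, -0.003], [0.807, 0.59, 0.004], [0.005, 0.0, -1.0]]
contact_force: [-7.0, 10.3, 11.3]
finger_gap: 0.0581
grasp_force: 31.3
14620 [0.54452353 0.01210238 0.06044989] [28.56933209  0.6933812 ]
```

View pics/p4.png

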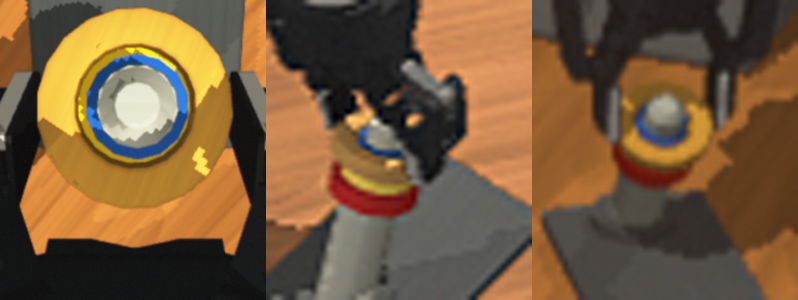

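The ring has tilted to 28.6° and sits past the blue step, with yellow directly below it. I push a little further to square it up, then check its height along the axis, which should be 24 mm for its top face.

```bash
cat > seat.py <<'E'
from h import *
w=grab('wrist');P=cloud(w);H=hsv(w)
O=np.array([.5755,-.348,.095]);psi=np.radians(126.1);d=np.array([.5*np.cos(psi),.5*np.sin(psi),.75**.5])
q=P-O;s=q@d;e=np.array([np.cos(psi),np.sin(psi),0]);f=np.cross([0,0,1],e);g=np.cross(f,d)
X=np.stack([q@g,q@f],-1);rho=np.linalg.norm(X,axis=2)
m=(H[...,0]>10)&(H[...,0]<30)&(H[...,1]>90)&(rho<.036)&(rho>.015)&(s>.01)&(s<.06)
T=np.c_[X[m],np.ones(m.sum())];z=s[m];k=np.linalg.lstsq(T,z,rcond=None)[0];r=z-T@k;T=T[abs(r)<.002];z=z[abs(r)<.002];k=np.linalg.lstsq(T,z,rcond=None)[0]
print(len(z),'top s',k[2],'tilt deg',np.degrees(k[:2]),'ctr',(T.min(0)+T.max(0))[:2]/2)
E
python3 seat.py; python3 -m crank '[[-0.002,0,0.0035,0],[-0.004,0,0.007,0],[-0.006,0,0.0104,0],[-0.006,0,0.0104,0],[-0.006,0,0.0104,0]]' && python3 seat.py
```

```text
11153 top s 0.02422136176015968 tilt deg [0.78749265 1.25819348] ctr [0.00044767 0.00046747]
t: 11.65
tool_pos: [0.5697, -0.3403, 0.1748]
tcp_rot: [[-0.591, 0.807, -0.003], [0.807, 0.591, 0.004], [0.005, 0.0, -1.0]]
contact_force: [-12.6, 14.0, 23.8]
finger_gap: 0.0586
grasp_force: 34.2
11553 top s 0.02377938629747565 tilt deg [-0.02192922  0.14896811] ctr [0.00075664 0.0005994 ]
```

```bash
python3 -m crank '[[0.003,0,-0.005,0],[0.003,0,-0.005,0],[0.003,0,-0.005,0],[0.003,0,-0.005,0],[0.003,0,-0.005,0],[0.003,0,-0.005,0],[0.003,0,-0.005,0],[0.003,0,-0.005,0]]' -1 && python3 -m crank '[[0,0,-0.03,0],[0,0,-0.1,0],[0.03,0,-0.25,0],[0.1,0,-0.4,0],[0.25,0,-0.4,0],[0.4,0,-0.4,0],[0.4,0,-0.4,0],[0.4,0,-0.4,0]]' && python3 seat.py
python3 - <<'E'
from h import *
w=grab('wrist');b=grab('side');a=grab('scene')
f=lambda i:cv2.resize(i,(266,300),interpolation=cv2.INTER_CUBIC)
save('p5',np.hstack([cv2.resize(w['image'],(400,300)),f(a['image'][245:305,180:233])]))
E
```

```text
t: 12.5
tool_pos: [0.5708, -0.342, 0.1746]
tcp_rot: [[-0.59, 0.808, -0.0], [0.808, 0.59, 0.0], [0.0, -0.0, -1.0]]
contact_force: [-0.3, -0.3, 0.6]
finger_gap: 0.0848
grasp_force: 0.0
t: 13.3
tool_pos: [0.5119, -0.261, 0.2758]
tcp_rot: [[-0.59, 0.807, 0.001], [0.807, 0.59, -0.001], [-0.001, 0.0, -1.0]]
contact_force: [0.5, 0.3, 0.3]
finger_gap: 0.0852
grasp_force: 0.0
3521 top s 0.023787464446404467 tilt deg [-0.01691021 -0.31539719] ctr [0.00068519 0.00085614]
```

View pics/p5.png

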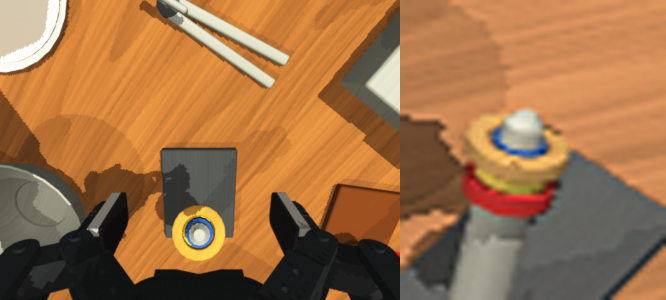

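The ring is seated square on the yellow step: yellow shows directly under it, blue is inside and above it, and its top face is at 23.8 mm. So the colour is yellow. Next I look at the stove with the gripper shut.

```bash
python3 -m crank '[[0.1,0.13,-0.05,0.15],[0.25,0.33,-0.1,0.34],[0.4,0.5,-0.1,0.53],[0.44,0.59,-0.1,0.7],[0.44,0.59,-0.1,0.765],[0.44,0.59,-0.1,0.765],[0.44,0.59,-0.1,0.765]]' 1 && python3 -m crank '[[0.15,0.1,0,0],[0.35,0.24,0,0],[0.55,0.24,0,0],[0.69,0.24,0,0],[0.69,0.24,0,0],[0.69,0.24,0,0],[0.69,0.24,0,0]]'
python3 - <<'E'
from h import *
w=grab('wrist');grab('scene');grab('side')
save('wr6',w['image'])
P=cloud(w);H=hsv(w)
m=(H[...,0]<14)&(H[...,1]>170)&(P[...,2]>.09)&(P[...,2]<.11)&(abs(P[...,1]-.13)<.05);Q=P[m]
for zlo in(.09,.1): q=Q[Q[:,2]>zlo];print('fin',len(q),np.median(q[:,2]),cv2.minAreaRect(q[:,:2].astype(np.float32)))
m=(P[...,2]>.079)&(P[...,2]<.0865)&(H[...,1]<60)&(abs(P[...,1]-.135)<.09)&(abs(P[...,0]-.65)<.05);Q=P[m]
print('shutter',len(Q),cv2.minAreaRect(Q[:,:2].astype(np.float32)))
m=(P[...,2]>.055)&(P[...,2]<.068)&(P[...,0]<.66)
x=[]
for v in range(0,480,30):
    i=np.where(m[v])[0]
    if len(i): x.append(P[v,i][P[v,i][:,0].argmin(),:2])
print(np.round(x,4).tolist())
E
```

```text
t: 14.2
tool_pos: [0.5663, -0.0861, 0.2994]
tcp_rot: [[-0.032, 0.999, -0.0], [0.999, 0.032, -0.0], [-0.0, -0.0, -1.0]]
contact_force: [-0.7, 0.1, 0.2]
finger_gap: -0.0001
grasp_force: 0.0
t: 14.9
tool_pos: [0.6211, 0.087, 0.2996]
tcp_rot: [[-0.029, 1.0, -0.0], [1.0, 0.029, -0.0], [-0.0, -0.0, -1.0]]
contact_force: [0.3, -1.3, -1.0]
finger_gap: 0.0
grasp_force: 0.0
fin 129 0.1014568678041719 ((0.6448063850402832, 0.13690009713172913), (0.02383602224290371, 0.011355721391737461), 2.041016101837158)
fin 87 0.10260181557756487 ((0.6448063850402832, 0.13690009713172913), (0.02383602224290371, 0.011355721391737461), 2.041016101837158)
shutter 11977 ((0.6615680456161499, 0.13674823939800262), (0.08142698556184769, 0.1574598103761673), 1.746170997619629)
[[0.6158, 0.2378], [0.6163, 0.2191], [0.6169, 0.1997], [0.6167, 0.1795], [0.618, 0.1582], [0.6179, 0.1354], [0.6193, 0.113], [0.6192, 0.0877], [0.6207, 0.0633], [0.6215, 0.0356], [0.6385, 0.0106], [0.659, -0.0174]]
```

View pics/wr6.png

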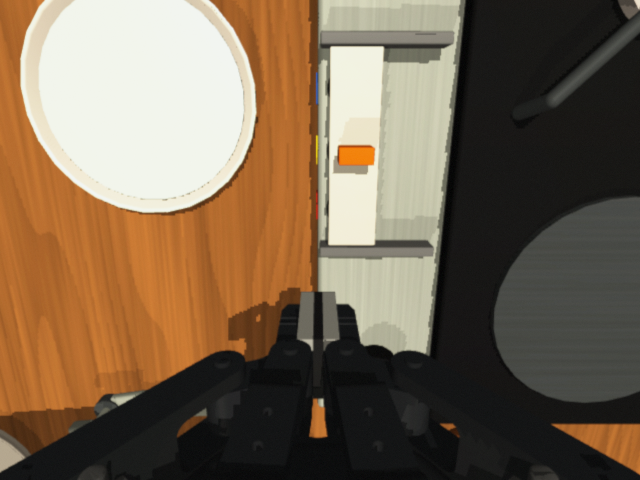

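The wrist view shows the orange fin at (356,155), on the shutter between the rails. The shutter covers the buttons. The yellow front label at (317,150) lines up with the fin. I'll come down on the robot side of the fin.

```bash
python3 -m crank '[[0.1,-0.04,0.1,0],[0.198,-0.062,0.25,0],[0.198,-0.062,0.4,0],[0.198,-0.062,0.5,0],[0.198,-0.062,0.546,0],[0.198,-0.062,0.546,0],[0.198,-0.062,0.546,0]]' && python3 -m crank '[[0,0.03,0,0],[0,0.06,0,0],[0,0.09,0,0],[0,0.12,0,0],[0,0.15,0,0],[0,0.18,0,0],[0,0.2,0,0],[0,0.2,0,0],[0,0.2,0,0]]'
python3 - <<'E'
from h import *
w=grab('wrist');P=cloud(w);H=hsv(w);print(state()['tool_pos'])
m=(H[...,0]<14)&(H[...,1]>170)&(P[...,2]>.09)&(P[...,2]<.11)&(abs(P[...,1]-.14)<.05);Q=P[m]
print(len(Q),cv2.minAreaRect(Q[:,:2].astype(np.float32)),Q[:,0].min(),Q[:,0].max())
E
```

```text
t: 15.75
tool_pos: [0.6048, 0.1373, 0.1644]
tcp_rot: [[-0.029, 1.0, 0.002], [1.0, 0.029, 0.0], [0.0, 0.002, -1.0]]
contact_force: [0.6, 0.5, 0.2]
finger_gap: 0.0001
grasp_force: 0.0
t: 16.65
tool_pos: [0.6541, 0.1393, 0.163]
tcp_rot: [[-0.03, 1.0, 0.0], [1.0, 0.03, -0.0], [-0.0, 0.0, -1.0]]
contact_force: [0.3, -1.8, 0.4]
finger_gap: 0.0
grasp_force: 0.0
[0.6539797  0.13926969 0.16306265]
1478 ((0.6796454191207886, 0.13828390836715698), (0.013621220365166664, 0.025880221277475357), 86.04357147216797) 0.6672060582306322 0.6924150463959652
```

```bash
python3 -m crank '[[0,0.01,0,0],[0,0.018,0,0],[0,0.022,0,0],[0,0.024,0,0],[0,0.024,0,0]]' && python3 -m crank '[[0,0.004,0,0],[0,0.008,0,0],[0,0.012,0,0],[0,0.012,0,0]]'
```

```text
t: 17.2
tool_pos: [0.6598, 0.1395, 0.1631]
tcp_rot: [[-0.03, 1.0, -0.001], [1.0, 0.03, -0.0], [0.0, -0.001, -1.0]]
contact_force: [-1.8, -0.0, -0.1]
finger_gap: -0.0001
grasp_force: 1.3
t: 17.6
tool_pos: [0.6606, 0.1395, 0.1629]
tcp_rot: [[-0.03, 1.0, -0.005], [1.0, 0.03, -0.0], [-0.0, -0.005, -1.0]]
contact_force: [-13.2, -0.6, 6.7]
finger_gap: -0.0001
grasp_force: 6.6
```

```bash
python3 -m crank '[[0,-0.05,0,0],[0,-0.1,-0.1,0],[-0.1,-0.15,-0.25,0],[-0.18,-0.15,-0.35,0],[-0.18,-0.15,-0.35,0],[-0.18,-0.15,-0.35,0]]'
python3 - <<'E'
from h import *
w=grab('wrist');b=grab('side');print(state()['joint_positions'].round(2))
save('wr7',np.hstack([w['image'][0:300,220:520],cv2.resize(b['image'][226:286,222:302],(400,300),interpolation=cv2.INTER_CUBIC)]))
P=cloud(w);H=hsv(w)
for k,(lo,hi) in dict(red=(170,180),yel=(20,35),blu=(100,125)).items():
    m=(H[...,0]>=lo)&(H[...,0]<=hi)&(H[...,1]>100)&(P[...,2]>.07)&(P[...,2]<.08)&(abs(P[...,0]-.64)<.03)&(abs(P[...,1]-.137)<.08);Q=P[m]
    if len(Q)>5: print(k,len(Q),np.median(Q[:,2]),cv2.minEnclosingCircle(Q[:,:2].astype(np.float32)))
m=(H[...,0]<14)&(H[...,1]>170)&(P[...,2]>.095)&(P[...,2]<.11)&(abs(P[...,1]-.14)<.05);Q=P[m]
print('fin',cv2.minAreaRect(Q[:,:2].astype(np.float32)))
E
```

```text
t: 18.2
tool_pos: [0.6275, 0.0931, 0.2513]
tcp_rot: [[-0.029, 1.0, 0.002], [1.0, 0.029, 0.0], [0.0, 0.002, -1.0]]
contact_force: [0.8, 0.2, -0.0]
finger_gap: 0.0
grasp_force: 0.0
[0.03 0.53 0.07 1.11 0.   1.57]
yel 937 0.07492034293412031 ((0.6407712697982788, 0.13642548024654388), 0.010940589010715485)
blu 1096 0.07495550284445707 ((0.639347493648529, 0.18118397891521454), 0.010988221503794193)
fin ((0.6844348311424255, 0.1378559172153473), (0.02402285858988762, 0.011546638794243336), 1.51441490650177)
```

View pics/wr7.png

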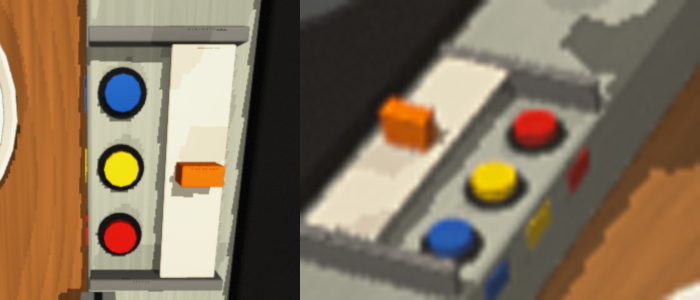

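The shutter is fully open: fin travel is 43.8 mm and all three buttons are clear. Yellow is at (121,168) in the crop, world (0.6407, 0.1364, 0.075). I turn the hand 90° and press.

```bash
python3 -m crank '[[0.1,0.03,0,-0.19],[0.172,0.058,0,-0.38],[0.172,0.058,0,-0.57],[0.172,0.058,0,-0.76],[0.172,0.058,0,-0.95],[0.172,0.058,0,-1],[0.172,0.058,0,-1]]' && python3 -m crank '[[0,0,0,-0.19],[0,0,0,-0.38],[0,0,0,-0.57],[0,0,0.1,-0.76],[0,0,0.2,-0.95],[0,0,0.3,-1],[0,0,0.36,-1],[0,0,0.36,-1],[0,0,0.36,-1]]'
```

```text
t: 19.0
tool_pos: [0.6396, 0.1376, 0.2492]
tcp_rot: [[-0.729, 0.685, -0.002], [0.685, 0.729, -0.0], [0.001, -0.001, -1.0]]
contact_force: [0.4, -0.5, 0.6]
finger_gap: 0.0001
grasp_force: 0.0
t: 19.9
tool_pos: [0.6399, 0.1372, 0.1605]
tcp_rot: [[-1.0, -0.029, -0.001], [-0.029, 1.0, -0.0], [0.001, -0.0, -1.0]]
contact_force: [-0.0, 0.3, 0.8]
finger_gap: 0.0
grasp_force: 0.0
```

```bash
python3 -m crank '[[0,0,0.02,0],[0,0,0.04,0],[0,0,0.052,0],[0,0,0.06,0],[0,0,0.066,0],[0,0,0.066,0]]' && python3 -m crank '[[0,0,0.004,0],[0,0,0.008,0],[0,0,0.012,0],[0,0,0.012,0]]'
```

```text
t: 20.5
tool_pos: [0.64, 0.1368, 0.1443]
tcp_rot: [[-1.0, -0.03, 0.0], [-0.03, 1.0, 0.0], [-0.0, 0.0, -1.0]]
contact_force: [-1.1, -0.4, 3.0]
finger_gap: 0.0002
grasp_force: 1.4
t: 20.9
tool_pos: [0.64, 0.1369, 0.1417]
tcp_rot: [[-1.0, -0.03, 0.0], [-0.03, 1.0, 0.0], [-0.0, 0.0, -1.0]]
contact_force: [-2.7, -0.1, 8.0]
finger_gap: -0.0001
grasp_force: 3.9
```

```bash
python3 -m crank '[[0,0,0.003,0],[0,0,0.006,0],[0,0,0.01,0],[0,0,0.01,0],[0,0,0.01,0]]'
```

```text
t: 21.4
tool_pos: [0.64, 0.1369, 0.1415]
tcp_rot: [[-1.0, -0.03, 0.002], [-0.03, 1.0, -0.0], [-0.002, -0.0, -1.0]]
contact_force: [-9.3, -1.3, 29.0]
finger_gap: -0.0004
grasp_force: 13.9
```

The button is at its hard stop: 29 N with no more travel. I retreat and check everything.

```bash
python3 -m crank '[[0,0,-0.05,0],[0,0,-0.2,0],[0,0,-0.4,0],[0.2,0,-0.5,0],[0.4,0,-0.6,0],[0.5,0,-0.6,0],[0.5,0,-0.6,0],[0.5,0,-0.6,0]]'
python3 - <<'E'
from h import *
a=grab('scene');b=grab('side');save('end',np.hstack([cv2.resize(a['image'],(400,300)),cv2.resize(b['image'],(400,300))]))
E
```

```text
t: 22.2
tool_pos: [0.5151, 0.1332, 0.2892]
tcp_rot: [[-1.0, -0.03, 0.001], [-0.03, 1.0, 0.0], [-0.001, 0.0, -1.0]]
contact_force: [0.6, 0.6, 0.8]
finger_gap: -0.0
grasp_force: 0.0
```

View pics/end.png

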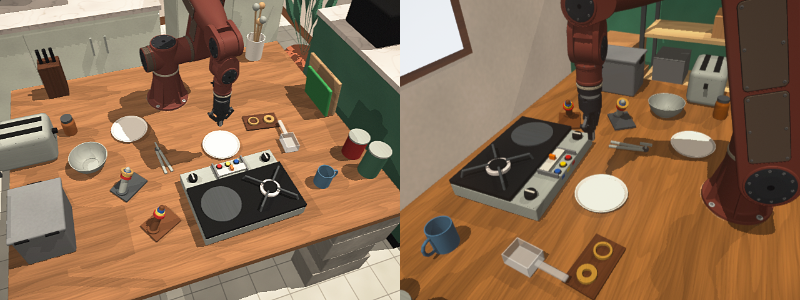

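The ring is on the gauge at scene (124,172), the shutter is open at (232,166), and the plate, spare rings and bystanders are where they were. The robot is clear of everything.

```bash
python3 -c "from rig import sign_off; print(sign_off())"
```

```text
the job is handed in; nothing more can be done
None
```

The ring stopped squarely on the yellow step and is still seated there; I opened the shutter fully, pressed only the yellow igniter to its stop, and handed the job in at about 22 s.

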